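# Fit the spacer on the banding-wheel spindle and find the bearing cap's blind hole

## Task

We are putting a banding wheel back together: slide the brass spacer ring down over the bare upright spindle until it sits on the shoulder, and let go of it. Then take the bearing cap from the near place of the wooden rack (the far one is a spare and stays), stand it upright and try its lower end on the spindle tip to feel whether that is the deep blind hole or only the shallow recess of the other end, and turn the cap over if need be. Finish while still holding the cap in the gripper, still and upright with the deep hole facing up ready for grease, higher than the spindle and clear of everything else; leave the yellow box and the red cutter where they are.

Things in the scene. Friction and masses are not known exactly. Their poses are not given: they have to be found in the camera images.
- spindle: Grey banding-wheel base, fixed to the worktop: foot disc 100 mm across and 18 mm high, a slightly tapered neck 38 to 42 mm across up to the shoulder at 50 mm, then a bare upright steel shaft 14 mm in diameter up to 125 mm (last 3 mm chamfered to 9 mm). Origin on the axis at the underside, z up along the shaft.
- spindle_shoulder (a point): Point on the shaft axis at the height of the shoulder (top of the neck, 50 mm above the worktop) on which the spacer must rest. z up.
- spindle_tip (a point): Centre of the top of the shaft, 125 mm above the worktop. z up.
- spacer: Loose brass spacer ring, lying flat on the worktop: 44 mm outside diameter, 18 mm bore (right through), 24 mm high. Origin on its axis at the underside, z along the axis. It can go on either way up.
- rack: Fixed wooden rack for two bearing caps: base 170 x 80 x 14 mm with two upright saddles, 100 mm apart along x, each 20 mm wide (x), 40 mm long (y), 56 mm high with two lips along its top (to 60.5 mm, 12 mm apart) between which a cap lies along y. Saddles are narrower than the caps, so fingers can straddle them. Origin: centre of the underside, x away from the robot.
- near_place (a point): Centre of the cap place on the saddle nearer to the robot, 75 mm up; y along the groove. The cap lying here (cap_a or cap_b, it varies) is the one to use.
- far_place (a point): Centre of the cap place on the farther saddle, 75 mm up; the spare cap lies here and stays.
- cap_a: Dark steel sleeve, 0.16 kg, 32 mm across, 64 mm long, 18 mm bore. Origin at its centre, y along its length. Lies level on the rack, 75 mm up, on the near or the far place. A floor 6 mm thick blocks the bore near one end: there the recess is 6 mm deep; from the other end the blind hole is 52 mm deep. Which end (+y or -y) has which is not told and is opposite in the two caps: feel it.
- cap_b: Dark steel sleeve, 0.16 kg, 32 mm across, 64 mm long, 18 mm bore. Origin at its centre, y along its length. Lies level on the rack, 75 mm up, on the near or the far place. A floor 6 mm thick blocks the bore near one end: there the recess is 6 mm deep; from the other end the blind hole is 52 mm deep. Which end (+y or -y) has which is not told and is opposite in the two caps: feel it.
- yellow_box: Bystander: small closed yellow box, 46 x 76 mm and 32 mm high, loose. Origin at the centre of its underside.
- red_cutter: Bystander: red moulded cutter, 49 mm across and 40 mm high, loose. Origin at the centre of its underside.
There are look-alikes about, which are no part of the job. Leave any blue or pink look-alike of the cap_a alone.

How it is judged:
By the outcome, as a careful person would: the job done as asked, in the order asked, and still so for the second after the job is handed in, while the arm keeps its last pose, push and grip.
It also fails if it takes over 72 s, if anything falls off the work surface, if the arm or the gripper's body presses on something with over 40 N, if the wrist force passes 120 N, or if a joint passes its speed limit or range.

## Robot

A 7-joint arm with a two-finger parallel gripper is mounted at the origin on a cart in front of the work surface, level with it; the furniture and walls round the work are solid. World frame = base frame: x ahead of the robot, y to its left, z up, the work surface at z = 0. Lengths are in m, angles in degrees, forces in N, time in s.
With the tool pointing down it reaches from about 0.425 to 0.95 m from the base axis. Payload 4.7 kg.
Tool frame: the origin (TCP) lies midway between the tips of the shut fingers; the grasp point (between the pads) lies 19 mm behind it (pinch_z is the distance from the TCP to the grasp point, in m); z points along the fingers, y is the line along which they close (so a half turn about z gives the same grasp; the last joint's range is limited). The gripper opens to 87 mm and grips with 3 to 60 N. Pads are 19 mm wide; open, the fingers measure 117 mm over their backs; the gripper's body (75 mm by 190 mm) begins 51 mm behind the grasp point.
Start: joints at [-74.536, 26.849, -2.785, 87.806, 1.381, 65.374, -4.715], TCP at [0.199, 0.645, 0.223] pointing down, gripper open.
Joint ranges: [-148.3, 148.3], [-19.14, 114.17], [-79.39, 73.82], [5.75, 140.21], [-59.74, 239.74], [12.07, 113.84], [-152.46, 152.46]. Speed limits (degrees/s): [147.25, 147.25, 180, 180, 180, 180, 180].

## Interface

Orientations are given as [roll, pitch, yaw] about the fixed x, y, z axes, in that order (R = Rz(yaw) Ry(pitch) Rx(roll)).
In Python, from bench import * gives the robot as it stands. Calls block until the motion is done:
- move_to(position, orientation): joint-space move of the TCP to a pose.
- move_straight(position, attitude=None, velocity=0.15, guard=None): straight line of the TCP; attitude=None keeps the orientation; velocity is the mean speed in m/s. With guard (N) it stops when the force on the tool has changed by that much, and returns True; else False.
- move_j(angles): joint-space move.
- gripper_to(opening): finger opening in m; the grip force is fixed at half the most; returns when the fingers have stopped.
- sleep(seconds).
- ik(position, orientation): joint angles nearest the present ones, or None.
- sense(): the state.
- get_image(name): name is "scene" or "top" or "wrist"; returns a dict with "frame" (420x560x3 uint8, red, green, blue), "K" (3x3 intrinsics, pixels), "D" ([k1, k2, p1, p2, k3] as OpenCV has them; the pictures are not rectified), "eye" and "orientation" of the camera in the world; the wrist camera has in their place "hand_eye" (4x4, takes a point from camera to tool coordinates, whose origin is the TCP and whose axes are the flange's). Camera axes: x right, y up, looking along -z (the intrinsics and any distortion apply to the point x, -y, -z); pixel columns grow to the right and rows downward; lengths in m; the calibration is good to about 2 mm. A picture is of the moment at which its call begins: read the wrist's pose just before it. There is no depth.
A pose or a line that the arm cannot do raises MotionError and nothing moves.
- finish_job(): hands the job in; it is judged then, once.
The state is a dict: "time_s": time; "joint_positions": joint angles; "qd": joint speeds; "effort": joint torques, N m; "position": TCP position; "tool_rot": TCP orientation; "contact_force": force on the tool from outside, world axes, zero at the start; "moment": the same for the moment, N m; "finger_gap": finger opening in m; "finger_force": force on a finger pad.
Only numpy, scipy, OpenCV 4.12 (cv2) and the standard library are available. Lean on these libraries where they do the work, as an engineer would, in place of code of your own. Each camera call takes 0.05 s, during which the arm holds its last target. There are 200 camera calls.

## Working session

There is one attempt and no reset: what is moved stays moved. The work goes in short steps, each a Python script; the robot and the scene stay as the last script left them, time stands still between calls to the robot, and variables do not carry over. Pictures are saved under pics/ and viewed, at most 10 in all, crops included, and the job is handed in when it is done.

```bash
mkdir -p pics; ls
python3 - <<'E'
from bench import *
import cv2,pickle
d={}
for n in ("scene","top"):
    g=get_image(n); d[n]=g; cv2.imwrite(f"pics/{n}0.png",cv2.resize(g["frame"][:,:,::-1],(800,600),interpolation=cv2.INTER_CUBIC))
    print(n,g["K"],g["D"],g["eye"],g["orientation"])
pickle.dump(d,open("img0.pkl","wb"))
s=sense();print(s["time_s"],s["position"],s["tool_rot"],s["contact_force"],s["finger_gap"])
E
```

```text
pics
scene [[534.43753162   0.         276.66579419]
 [  0.         534.43753162 207.67420354]
 [  0.           0.           1.        ]] [-0.05219658  0.          0.          0.          0.        ] [ 0.12339326 -0.97201507  0.73724371] [ 58.60511315   0.4617836  -25.71316009]
top [[483.14828334   0.         283.16610559]
 [  0.         483.14828334 206.37245085]
 [  0.           0.           1.        ]] [-0.07917248  0.          0.          0.          0.        ] [ 0.30473797 -0.03462997  1.31412453] [ 11.97599306  -0.17803445 -83.87085906]
0.1 [0.19854149 0.64458312 0.22160458] [-1.79899869e+02  4.17652513e-03  1.62880420e+02] [ 0.47476462 -0.54635671 -0.53219453] 0.08688064496360554
```

View pics/scene0.png

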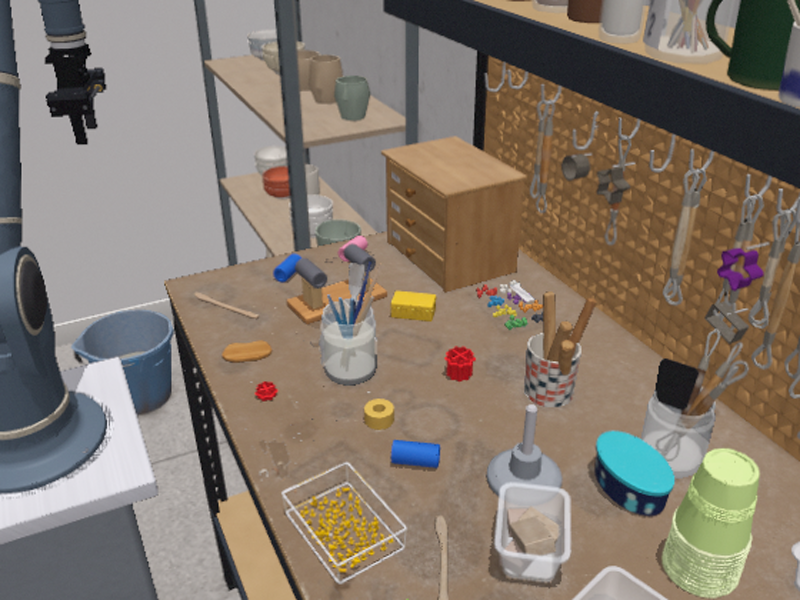

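View pics/top0.png

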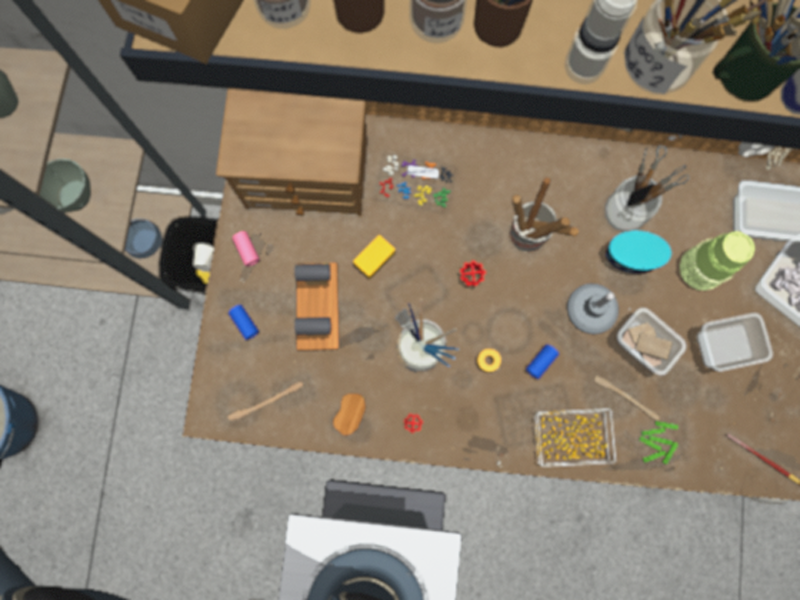

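The brass ring is at top (489,360) and scene (379,414). The spindle tip is at top (605,298) and scene (531,408). The rack holds dark caps: the near one at top (313,326), the far one at (312,272). The blue and pink cylinders at top (543,361), (243,322) and (245,247) are look-alikes. I'll confirm with enlarged crops.

```bash
cat > h.py <<'E'
import numpy as np, cv2
from scipy.spatial.transform import Rotation as Ro
def ray(g,px):
    p=cv2.undistortPoints(np.array([[px]],float),g["K"],np.array(g["D"],float))[0,0]
    return np.array(g["eye"]),Ro.from_euler("xyz",g["orientation"],degrees=True).apply([p[0],-p[1],-1.])
def at_z(g,px,z):
    e,d=ray(g,px); return e+d*(z-e[2])/d[2]
def proj(g,P):
    q=Ro.from_euler("xyz",g["orientation"],degrees=True).inv().apply(np.array(P)-g["eye"])
    return cv2.projectPoints(np.array([[q[0],-q[1],-q[2]]]),np.zeros(3),np.zeros(3),g["K"],np.array(g["D"],float))[0].ravel()
E
python3 - <<'E'
import pickle,cv2,numpy as np
from h import *
d=pickle.load(open("img0.pkl","rb"))
c=[("top",190,175),("top",325,235),("top",385,190),("scene",185,165),("scene",240,265),("scene",335,280)]
t=[]
for n,u,v in c:
    im=d[n]["frame"][v:v+66,u:u+66,::-1]
    t.append(cv2.resize(im,(264,264),interpolation=cv2.INTER_CUBIC))
cv2.imwrite("pics/crops.png",np.vstack([np.hstack(t[:3]),np.hstack(t[3:])]))
k=1/1.42857
for nm,n,p,z in [("spacer","top",(489,360),.024),("foot","top",(593,308),.018),("tip","top",(605,298),.125),("near","top",(313,326),.075),("far","top",(312,272),.075),("tipS","scene",(531,408),.125),("spS","scene",(379,407),.024),("box","top",(374,256),.032),("cutter","top",(472,274),.04),("jar","top",(422,345),.1),("jarbase","scene",(350,370),0)]:
    print(nm,at_z(d[n],(p[0]*k,p[1]*k),z).round(4))
E
```

```text
spacer [ 0.4699 -0.1804  0.024 ]
foot [ 0.5917 -0.3728  0.018 ]
tip [ 0.5884 -0.3654  0.125 ]
near [0.4909 0.149  0.075 ]
far [0.591  0.1644 0.075 ]
tipS [ 0.59   -0.3804  0.125 ]
spS [ 0.4708 -0.183   0.024 ]
box [0.6451 0.0569 0.032 ]
cutter [ 0.6279 -0.133   0.04  ]
jar [ 0.4742 -0.0514  0.1   ]
jarbase [ 0.4793 -0.052   0.    ]
```

View pics/crops.png

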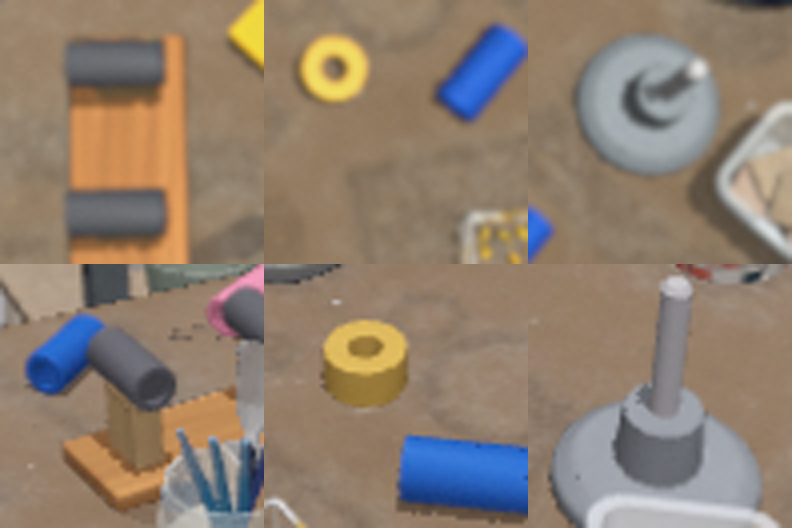

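Run:
```python
import pickle
from bench import *
from h import *
d=pickle.load(open("img0.pkl","rb"))
def tri(pt,ps):
    A=np.zeros((3,3));b=np.zeros(3);L=[]
    for n,p in(("top",pt),("scene",ps)):
        e,v=ray(d[n],p);v/=np.linalg.norm(v);M=np.eye(3)-np.outer(v,v);A+=M;b+=M@e;L.append((M,e))
    X=np.linalg.solve(A,b);return X.round(4),[np.linalg.norm(M@(X-e)).round(4) for M,e in L]
print("spacer",tri((342.1,251.6),(265.1,285.4)),at_z(d["top"],(342.1,251.6),.024))
print("tip",tri((426.7,207.2),(372.1,285.4)),at_z(d["top"],(426.7,207.2),.125),at_z(d["scene"],(372.1,285.4),.125))
print("foot",at_z(d["top"],(414.8,215.6),.016))
for n,p in(("near",(218.6,227.7)),("far",(218.4,190.5))): print(n,at_z(d["top"],p,.075))
X=np.array([.591,-.372])
for az in (-60,-45,-32,-15,0):
  for r in (0,180):
    # tool z horizontal along az, tool x = up or down
    z=np.array([np.cos(np.radians(az)),np.sin(np.radians(az)),0]);x=np.array([0,0,1.])*(1 if r==0 else -1)
    R=Ro.from_matrix(np.column_stack([x,np.cross(z,x),z]));eu=R.as_euler("xyz",degrees=True)
    for h in (.13,.16,.2): 
        q=ik(np.r_[X,h]+.019*z,eu);print(az,r,h,None if q is None else np.round(q,0))
for p,yw in (((.47,-.18,.2),90),((.47,-.18,.2),-90),((.59,-.372,.2),90),((.49,.149,.056),98)): print(p,yw,np.round(ik(p,[180,0,yw]),0) if ik(p,[180,0,yw]) is not None else None)
print(get_image("wrist")["hand_eye"])
```

```text
spacer (array([ 0.4715, -0.1802,  0.0204]), [np.float64(0.0001), np.float64(0.0001)]) [ 0.47093267 -0.17981417  0.024     ]
tip (array([ 0.5946, -0.3751,  0.1197]), [np.float64(0.0004), np.float64(0.0004)]) [ 0.59288889 -0.37341543  0.125     ] [ 0.59099531 -0.38026842  0.125     ]
foot [ 0.59206809 -0.37247568  0.016     ]
near [0.49208269 0.15047922 0.075     ]
far [0.59074018 0.16437486 0.075     ]
-60 0 0.13 [  1.  51.  11. 127. 127.  82.  87.]
-60 0 0.16 [  2.  46.   9. 127. 128.  81.  91.]
-60 0 0.2 [  4.  41.   7. 128. 128.  80.  96.]
-60 180 0.13 [ -5.  52.  18. 127. 127.  77. -96.]
-60 180 0.16 [ -6.  48.  19. 128. 127.  75. -94.]
-60 180 0.2 [-14.  46.  30. 129. 127.  68. -95.]
-45 0 0.13 [  5.  51.  15. 132. 150.  86.  79.]
-45 0 0.16 [  7.  47.  13. 133. 151.  85.  83.]
-45 0 0.2 [  9.  40.  10. 134. 152.  81.  87.]
-45 180 0.13 [ 26.  50. -11. 131. 155.  94. -83.]
-45 180 0.16 [ 19.  45.  -2. 132. 153.  89. -87.]
-45 180 0.2 [  6.  41.  14. 134. 151.  80. -95.]
-32 0 0.13 [ 13.  52.  16. 134. 171.  92.  77.]
-32 0 0.16 [ 14.  47.  14. 135. 173.  89.  80.]
-32 0 0.2 [ 17.
[... 719 characters left out ...]

0 180 0.2 [   8.   58.   52.  127.  212.  110. -128.]
(0.47, -0.18, 0.2) 90 [-28.  17.  54. 114. -16.  57.  34.]
(0.47, -0.18, 0.2) -90 [ -35.   21.   65.  115.  -22.   58. -140.]
(0.59, -0.372, 0.2) 90 [  2.  35.  42.  88. -25.  67.  49.]
(0.49, 0.149, 0.056) 98 [-38.  25.  20. 119. -14.  38.   0.]
[[ 3.14992338e-04  9.64195289e-01  2.65193034e-01  7.35771468e-02]
 [ 9.99999371e-01 -1.82364788e-05 -1.12147973e-03 -1.57954823e-04]
 [-1.07648929e-03  2.65193221e-01 -9.64194688e-01 -1.61804615e-01]
 [ 0.00000000e+00  0.00000000e+00  0.00000000e+00  1.00000000e+00]]<sys>:0: UserWarning: Gimbal lock detected. Setting third angle to zero since it is not possible to uniquely determine all angles.
```

```bash
cat >> h.py <<'E'
def wr(name=None,scale=1):
    from bench import sense,get_image
    s=sense(); g=dict(get_image("wrist")); T=np.eye(4)
    T[:3,:3]=Ro.from_euler("xyz",s["tool_rot"],degrees=True).as_matrix();T[:3,3]=s["position"]
    C=T@g["hand_eye"]; g["eye"]=C[:3,3]; g["orientation"]=Ro.from_matrix(C[:3,:3]).as_euler("xyz",degrees=True)
    return g
E
python3 - <<'E'
from bench import *
from h import *
import pickle
move_to([.45,.08,.38],[180,0,90])
move_to([.58,-.36,.30],[180,0,90]); sleep(.2)
g1=wr()
move_to([.471,-.18,.18],[180,0,90]); sleep(.2)
g2=wr()
pickle.dump((g1,g2),open("w.pkl","wb"))
im=np.hstack([g["frame"] for g in(g1,g2)])[:,:,::-1]
cv2.imwrite("pics/w.png",cv2.resize(im,(800,300),interpolation=cv2.INTER_AREA))
print(sense()["time_s"],np.round(sense()["joint_positions"]),sense()["position"],sense()["tool_rot"])
for p in ((.5929,-.3734,.125),(.592,-.3725,.05)): print(proj(g1,p))
print(proj(g2,(.471,-.18,.024)))
E
```

```text
5.5833 [-38.  29.  73. 116. -32.  59.  51.] [ 0.47164463 -0.18124408  0.18058114] [1.79937818e+02 7.26029177e-02 8.99332952e+01]
[284.6017037  204.66630491]
[281.471846  188.1279259]
[271.02404348 192.6690343 ]
```

View pics/w.png

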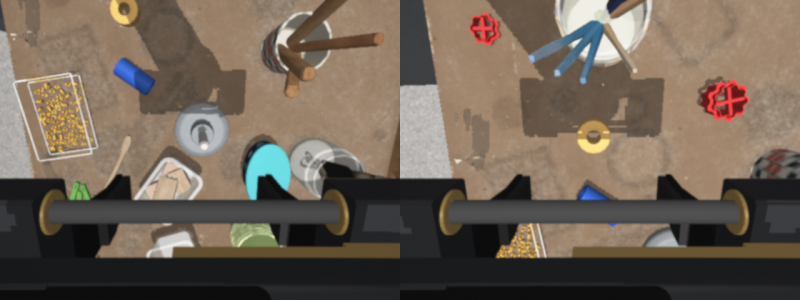

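The wrist view shows the spindle tip at about (284,203) and the spacer at about (270,192), both within about 1 px of the prediction. I'll refine with one crop.

Run:
```python
from bench import *
from h import *
import pickle
g1,g2=pickle.load(open("w.pkl","rb"))
t=[cv2.resize(g["frame"][v:v+50,u:u+50,::-1],(400,400),interpolation=cv2.INTER_CUBIC) for g,u,v in((g1,260,165),(g2,245,167))]
cv2.imwrite("pics/w2.png",np.hstack(t))
move_j([21,26.85,-2.8,87.8,1.4,65.4,-4.7])
a=ik([.471,-.18,.1],[180,0,90]);b=ik([.471,-.18,.1],[180,0,-90]);print(np.round(a),np.round(b),sense()["time_s"])
```

```text
[ 23.  20.  -9. 117.   4.  43.  12.] [  -7.   21.   29.  119.  -15.   43. -149.] 6.7917
```

View pics/w2.png

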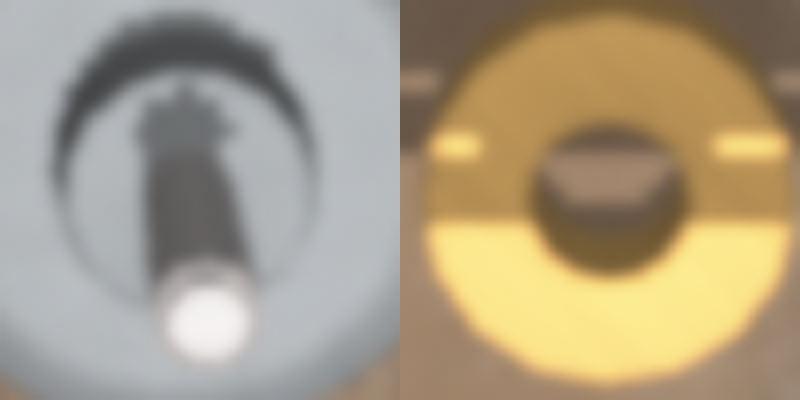

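Run:
```python
from bench import *
from h import *
import pickle
g1,g2=pickle.load(open("w.pkl","rb"))
tip=at_z(g1,(285.4,205.1),.125);sh=at_z(g1,(283.4,188.3),.05);sp=at_z(g2,(270.8,191.7),.024)
print(tip,sh,sp)
t=(tip+sh)/2
np.save("spin.npy",t[:2])
move_to([sp[0],sp[1],.10],[180,0,90])
move_straight([sp[0],sp[1],.012],[180,0,90],velocity=.1)
gripper_to(.03); s=sense();print(s["finger_gap"],s["finger_force"],s["position"],s["contact_force"])
move_straight([sp[0],sp[1],.20],velocity=.2)
move_to([t[0],t[1],.20],[180,0,90])
s=sense();print(s["time_s"],s["finger_gap"],s["finger_force"],s["position"],s["contact_force"],np.round(s["joint_positions"]))
g=wr();cv2.imwrite("pics/w3.png",cv2.resize(g["frame"][110:320,140:420,::-1],(800,600),interpolation=cv2.INTER_CUBIC))
```

```text
[ 0.59368929 -0.37383857  0.125     ] [ 0.59428748 -0.37270423  0.05      ] [ 0.47079513 -0.17908844  0.024     ]
0.0432015418515808 29.99973328784108 [ 0.47088168 -0.17908631  0.01203654] [-0.10202797 -0.29778687  1.05298022]
11.5083 0.04307543495957945 29.999767849221826 [ 0.59377869 -0.37132131  0.19911946] [ 0.04196733  0.09343915 -0.48012494] [31. 30. -4. 85.  2. 65. 27.]
```

View pics/w3.png

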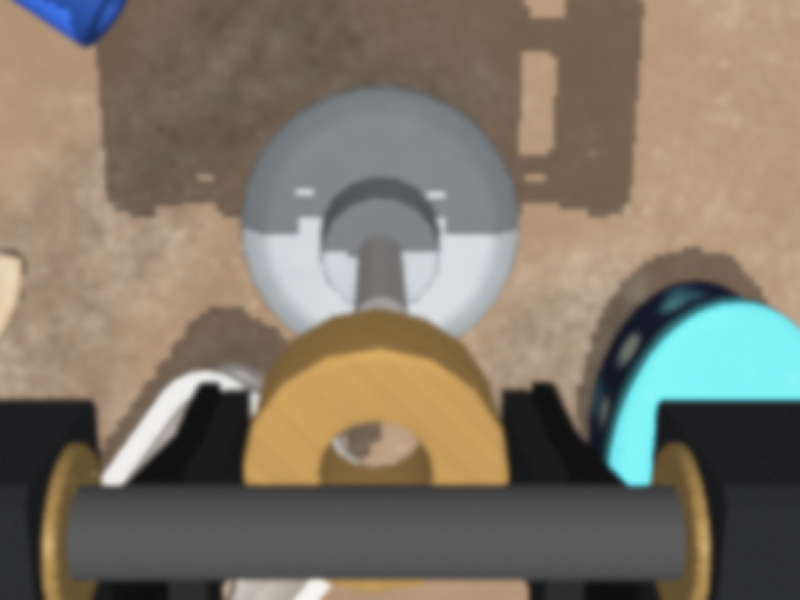

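The ring is held level between the fingers over the shaft, with its bore at about (377,450). I'll lower it under guard.

Run:
```python
from bench import *
import numpy as np
t=np.load("spin.npy"); print(t)
move_straight([t[0],t[1],.155],[180,0,90],velocity=.1); sleep(.2)
print(sense()["position"],sense()["contact_force"])
r=move_straight([t[0],t[1],.060],[180,0,90],velocity=.06,guard=8)
s=sense();print(r,s["time_s"],s["position"],s["contact_force"],s["moment"])
```

```text
[ 0.59398838 -0.3732714 ]
[ 0.59449443 -0.37349295  0.15596481] [ 0.04667741 -0.10301627 -0.37806983]
True 13.8083 [ 0.59384847 -0.37316612  0.06206703] [0.2194237  0.96380687 5.87013214] [-0.03785462  0.11290522  0.00724492]
```

Contact came at TCP z = 0.062, so the ring is on the shoulder. I'll release it, then go to the rack and look.

Run:
```python
from bench import *
from h import *
import pickle
t=np.load("spin.npy"); p=sense()["position"]
gripper_to(.064)
move_straight([p[0],p[1],.20],velocity=.15)
move_to([.52,-.12,.36],[180,0,90])
g0=wr() 
move_to([.49,.15,.20],[180,0,98]); sleep(.25)
g=wr(); pickle.dump(g,open("w4.pkl","wb"))
top=get_image("scene")
s=sense();print(s["time_s"],s["position"],s["finger_gap"],np.round(s["joint_positions"]))
a=cv2.resize(g["frame"][60:300,140:460,::-1],(800,600),interpolation=cv2.INTER_CUBIC)
b=cv2.resize(top["frame"][270:340,335:405,::-1],(220,220),interpolation=cv2.INTER_CUBIC); a[:220,:220]=b
cv2.imwrite("pics/w4.png",a)
```

```text
18.3583 [0.49033964 0.1495252  0.20029082] 0.0639488136232332 [ -3.  14. -22. 110.   6.  56. -20.]
```

View pics/w4.png

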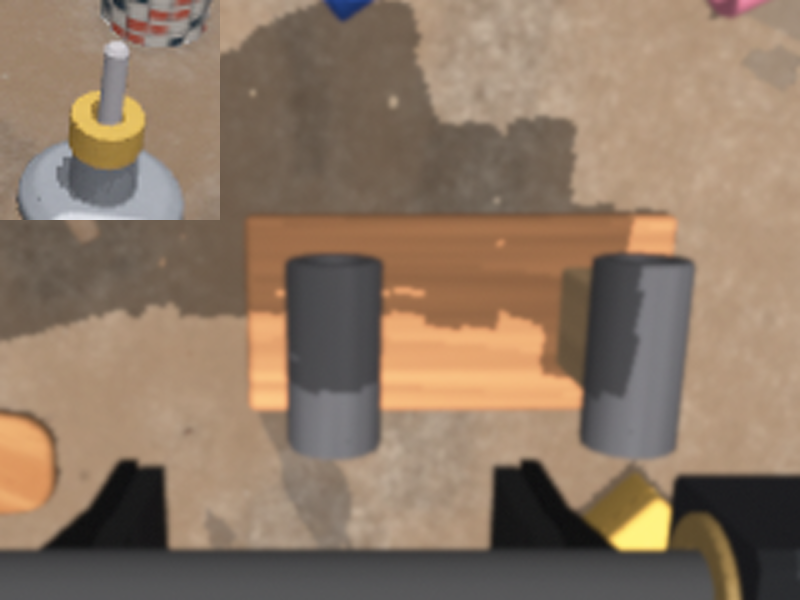

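The ring sits squarely on the shoulder (inset). The near cap is at crop (286..382, 255..455), dark grey and on the robot-side saddle. The spare is at (580..693).

Run:
```python
from bench import *
from h import *
import pickle
g=pickle.load(open("w4.pkl","rb"))
f=lambda u,v:(140+u/2.5-.3,60+v/2.5-.3)
for r in (255,270,455): print(r,at_z(g,f(334.5,r),.091).round(4),at_z(g,f(334.5,r),.075).round(4))
print(at_z(g,f(286.5,360),.075),at_z(g,f(381.5,360),.075), at_z(g,f(643,270),.091),at_z(g,f(629,455),.091))
print("plan", [None if (q:=ik(p,[180,0,98])) is None else np.round(q) for p in([.492,.15,.056],)])
for az in (-60,-75,-90,-45,-32):
  for h in (.16,.3):
    z=np.array([np.cos(np.radians(az)),np.sin(np.radians(az)),0]);x=np.array([0,0,1.])
    for sgn in(1,-1):
      R=Ro.from_matrix(np.column_stack([sgn*x,np.cross(z,sgn*x),z]));eu=R.as_euler("xyz",degrees=True)
      q=ik(np.r_[.594,-.3733,h]+.019*z,eu);print(az,h,sgn,None if q is None else np.round(q))
```

```text
255 [0.4866 0.1855 0.091 ] [0.487  0.1834 0.075 ]
270 [0.4873 0.1809 0.091 ] [0.4877 0.1785 0.075 ]
455 [0.4957 0.1211 0.091 ] [0.4966 0.1152 0.075 ]
[0.47602337 0.14640068 0.075     ] [0.50749472 0.15075882 0.075     ] [0.58107772 0.1938637  0.091     ] [0.59049474 0.13420362 0.091     ]
plan [array([ -6.,  26., -19., 117.,  13.,  39., -26.])]
-60 0.16 1 [-14.  52.  30. 128. 126.  69.  80.]
-60 0.16 -1 [ -4.  48.  17. 127. 127.  77. -93.]
-60 0.3 1 [-14.  32.  30. 128. 127.  63.  99.]
-60 0.3 -1 [  1.  29.  10. 127. 126.  71. -74.]
-75 0.16 1 [-38.  74.  63. 121.  97.  31.  85.]
-75 0.16 -1 [ -6.  49.  14. 119. 106.  76. -80.]
-75 0.3 1 [-39.  52.  63. 121.  98.  40. 104.]
-75 0.3 -1 [ -2.  32.   9. 119. 106.  76. -64.]
-90 0.16 1 [  6.  50.  -4. 108.  95.  91. 112.]
-90 0.16 -1 [ -6.  51.  13. 109.  88.  80. -69.]
-90 0.3 1 [  4.  37.  -1. 108.  93.  88. 125.]
-90 0.3 -1 [ -3.  37.   9. 109.  90.  83. -56.]
-45 0.16 1 [ -7.  51.  30. 133. 150.  79.  70.]
-45 0.16 -1 [  8.  46.  11. 132. 151.  85. -96.]
-45 0.3 1 [ 29.  27. -14. 132. 150.  74. 106.]
-45 0.3 -1 [ 10.  27.   8. 133. 151.  70. -83.]
-32 0.16 1 [-20.  76.  63. 136. 167.  83.  30.]
-32 0.16 -1 [ 48.  48. -26. 132. 178.  88. -71.]
-32 0.3 1 [ 78.  47. -68. 131. 170.  72. 136.]
-32 0.3 -1 [ 23.  26.   4. 134. 174.  70. -90.]<sys>:0: UserWarning: Gimbal lock detected. Setting third angle to zero since it is not possible to uniquely determine all angles.
```

```bash
cat >> h.py <<'E'
def horiz(az,tilt=90,sgn=-1):
    """tool z tilted from down (0) to horizontal (90) toward azimuth az; sgn -1: tool x goes down"""
    a,t=np.radians(az),np.radians(tilt); h=np.array([np.cos(a),np.sin(a),0]); U=np.array([0,0,1.])
    z=np.sin(t)*h-np.cos(t)*U; x=-sgn*(-np.cos(t)*h-np.sin(t)*U)
    R=Ro.from_matrix(np.column_stack([x,np.cross(z,x),z]))
    import warnings; warnings.simplefilter("ignore")
    return z,list(R.as_euler("xyz",degrees=True))
def pose(gp,az,tilt=90,sgn=-1):
    z,e=horiz(az,tilt,sgn); return list(np.array(gp)+.019*z),e
E
python3 - <<'E'
from bench import *
from h import *
c=np.array([.4913,.152])
print(horiz(-82,0))
move_straight([*c,.056],[180,0,98],velocity=.1)
gripper_to(.015);s=sense();print(s["time_s"],s["finger_gap"],s["finger_force"],s["position"],s["contact_force"])
move_straight([*c,.17],velocity=.15)
s=sense();print(s["finger_gap"],s["contact_force"])
for gp,az,ti in (((.49,.12,.36),-82,0),((.50,.05,.38),-82,45),((.52,-.1,.38),-82,90)):
    q=ik(*pose(gp,az,ti));print(np.round(q))
    move_to(*pose(gp,az,ti))
print(sense()["time_s"],ik(*pose((.594,-.3733,.32),-38)),ik(*pose((.594,-.3733,.15),-38)))
E
```

```text
(array([ 0., -0., -1.]), [np.float64(180.0), np.float64(0.0), np.float64(98.00000000000001)])
20.625 0.030606798372138054 29.99856231501326 [0.49140565 0.15204274 0.05607941] [ 0.40171437 -1.2376815   0.66444298]
0.030311112183988825 [ 0.00794014 -0.66252149 -2.63750934]
[  2.   7. -23. 100.   3.  74. -13.]
[-13.  13. -24. 102.  43.  93. -38.]
[-15.  25. -15. 117.  78. 107. -54.]
23.6333 [ 23.14025507  23.19128281  -1.25419944 132.99230789 162.60134523
  67.2916131  -82.58875137] [ 20.43748924  46.91248238   1.96197312 133.00559972 163.78261086
  89.50504108 -91.34814073]
```

Run:
```python
from bench import *
from h import *
move_to(*pose((.57,-.25,.36),-55))
move_to(*pose((.594,-.3733,.26),-38))
move_straight(pose((.594,-.3733,.185),-38)[0],pose((0,0,0),-38)[1],velocity=.12); sleep(.2)
s=sense();print(s["time_s"],s["position"],pose((.594,-.3733,.185),-38),s["tool_rot"],s["contact_force"],np.round(s["joint_positions"]))
a=get_image("scene");b=get_image("top")
im=[cv2.resize(g["frame"][v:v+h,u:u+w,::-1],(400,600),interpolation=cv2.INTER_CUBIC) for g,u,v,w,h in((a,300,190,120,180),(b,360,130,120,180))]
cv2.imwrite("pics/w5.png",np.hstack(im))
for g,u,v in((a,300,190),(b,360,130)):
    for P in((.594,-.3733,.125),(.594,-.3733,.153),(.594,-.3733,.217)): print((proj(g,P)-[u,v])*10/3)
```

```text
26.1083 [ 0.60913024 -0.3850155   0.18630522] ([np.float64(0.6089722043185277), np.float64(-0.3849975680311875), np.float64(0.185)], [np.float64(38.00000000000001), np.float64(90.0), np.float64(0.0)]) [ 13.288002    89.89030838 -24.70887237] [ 0.65072253  1.56919405 -1.05185954] [ 21.  42.   1. 134. 164.  86. -90.]
[237.61643525 308.90773683]
[242.17698713 267.59886035]
[253.08508392 168.062494  ]
[222.24855386 255.89641411]
[233.21892274 248.11606769]
[260.23963815 228.9354478 ]
```

View pics/w5.png

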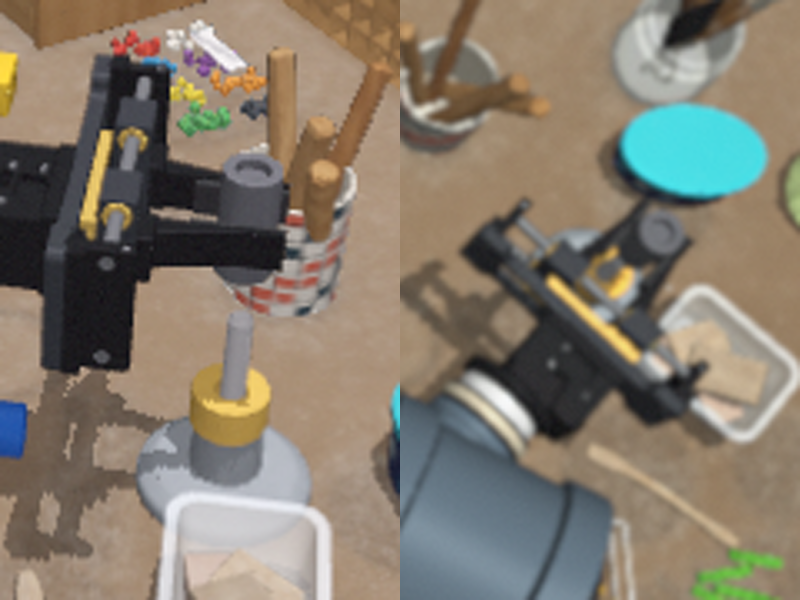

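The cap is upright over the spindle, its top centre matching the prediction (scene crop (252,167), top crop (661,230)). Next is the feel test.

Run:
```python
from bench import *
from h import *
P=lambda h:pose((.594,-.3733,h),-38)
move_straight(*P(.165),velocity=.06); sleep(.2); f0=np.array(sense()["contact_force"])
r=move_straight(*P(.128),velocity=.03,guard=5)
s=sense();print(r,s["time_s"],s["position"],np.array(s["contact_force"])-f0,s["moment"],s["finger_gap"])
```

```text
False 28.275 [ 0.60908571 -0.38508449  0.12803143] [ 1.66381174 -3.40208226 -0.36062883] [ 1.00548826  1.32253038 -0.01505666] 0.03044146078601582
```

It went 29 mm down onto the shaft with no axial force, so the lower end is the deep hole and the cap must be turned over.

Run:
```python
from bench import *
from h import *
P=lambda h,s=-1:pose((.594,-.3733,h),-38,90,s)
move_straight(*P(.20),velocity=.08)
move_straight(*P(.32),velocity=.15)
q=list(sense()["joint_positions"]);print(np.round(q))
q[6]+=180; move_j(q); 
move_straight(*P(.32,1),velocity=.1)
sleep(.8); s=sense()
R=Ro.from_euler("xyz",s["tool_rot"],degrees=True).as_matrix()
print(s["time_s"],s["position"],R[:,0].round(4),s["finger_gap"],s["finger_force"],s["contact_force"],np.round(s["joint_positions"]),np.abs(s["qd"]).max())
a=get_image("scene");b=get_image("top")
im=[cv2.resize(g["frame"][v:v+h,u:u+w,::-1],(400,600),interpolation=cv2.INTER_CUBIC) for g,u,v,w,h in((a,270,100,180,270),(b,340,60,180,270))]
cv2.imwrite("pics/w6.png",np.hstack(im))
```

```text
[ 20.  23.   2. 133. 163.  67. -84.]
33.975 [ 0.60897098 -0.38499716  0.31998858] [ 0. -0.  1.] 0.030041950990705033 29.999145248439163 [-0.22923399 -0.09094966 -1.44873247] [ 20.  23.   2. 133. 163.  67.  96.] 0.10629574061206469
```

View pics/w6.png

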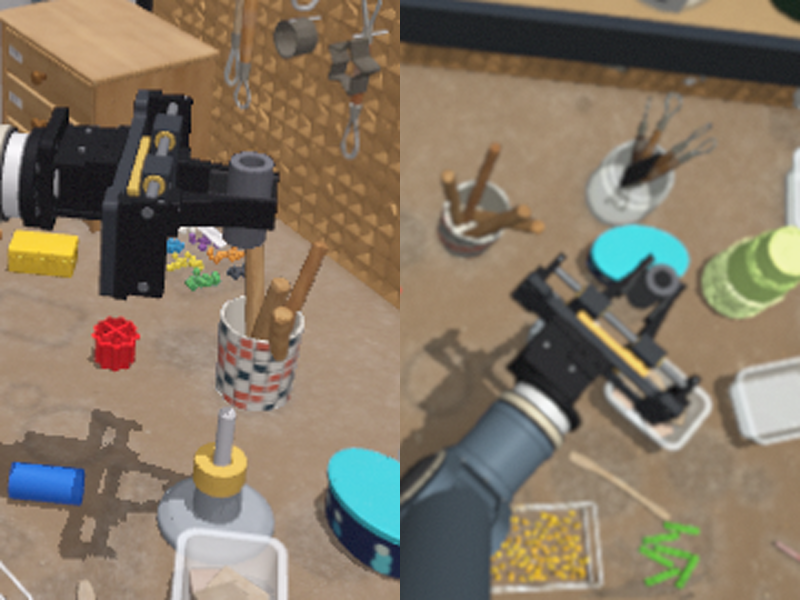

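The cap is upright at scene crop (250,200) with its dark bore facing up. The ring is on the shoulder, and the box and cutter have not been touched.

```bash
python3 -c "
from bench import *
print(finish_job())"
```

```text
the job is handed in; nothing more can be done
None
```

The job is handed in: the spacer is on the shoulder and released, and the cap tested deep hole down, so I turned it over and it is held still and upright, deep hole up, well above the spindle.

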